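Release the press-and-turn cap of a label-roll stand and load the roll that fits

ROBOT

A 6-joint arm with a two-finger parallel gripper is mounted at the origin on a cart in front of the work surface, level with it; the furniture and walls round the work are solid. World frame = base frame: x ahead of the robot, y to its left, z up, the work surface at z = 0. Lengths are in m, angles in degrees, forces in N, time in s.
With the tool pointing down it reaches from about 0.325 to 0.85 m from the base axis. Payload 4.4 kg.
Tool frame: the origin (TCP) lies midway between the tips of the shut fingers; the grasp point (between the pads) lies 19 mm behind it; z points along the fingers, y is the line along which they close (so a half turn about z gives the same grasp; the last joint's range is limited). The gripper opens to 94 mm and grips with 3 to 60 N. Pads are 16 mm wide; open, the fingers measure 119 mm over their backs; the gripper's body (75 mm by 177 mm) begins 78 mm behind the grasp point.
Start: joints at [-74.8, 11.837, 88.321, -0, 79.842, -8.623], TCP at [0.232, -0.526, 0.205] pointing down, gripper open.
Joint ranges: [-156.59, 156.59], [-49.26, 127.26], [12.9, 141.05], [-63.56, 243.56], [4.71, 150.69], [-161.64, 161.64]. Speed limits (degrees/s): [159.86, 159.86, 180, 180, 180, 180].

INTERFACE

Orientations are given as a 3x3 rotation matrix whose columns are the frame's x, y, z axes.
In Python, from rig import robot gives the robot as it stands.
- The arm moves only by the tool servo_tool, never from a script. Its arguments are lists of equal length, an entry for each row: "angular": the turn, a rotation vector about the tool's x, y, z scaled (see below), a list of three; "travel": the shift along the tool's x, y, z scaled (see below), a list of three; "jaw": the opening, from -1 (shut) to 1 (fully open), so that 0 is half open. A call has 1 to 20 rows; each row is the pose to reach, as a shift and turn from the pose commanded when the call began, along the tool's axes at that moment, turning the shorter way round; what a row does not reach only later rows make up. The controller multiplies each number of a shift by 0.15 m and each number of a turn by 360 degrees. A row lasts 1/10 s, in which the tool goes at most 50 mm and 8.59 degrees, less where a joint would pass 70% of its speed; a pose out of reach is approached as far as the arm can. A call with a number of a shift or a turn outside -1 to 1 is refused whole. A call with a gripper value outside its range is refused whole. The fingers move at their own pace and stop on an object; the grip force is fixed at half the most. Time passes only in rows, so rows that repeat a pose let the fingers close. It gives the time, the measured TCP pose, the force, the opening and the grip force at its end, in the units of the state.
- robot.get_state(): the state, without advancing time (a new reading comes with each control period).
- robot.get_image(name): name is "scene" or "side" or "wrist"; returns the picture (480x640x3 uint8, red, green, blue); there is no depth.
- robot.camera_model(name): a dict with "K" (3x3 intrinsics, pixels), "distortion" ([k1, k2, p1, p2, k3] as OpenCV has them; the pictures are not rectified), "position" and "attitude" of the camera in the world; the wrist camera has in their place "mount" (4x4, takes a point from camera to tool coordinates, whose origin is the TCP and whose axes are the flange's). Camera axes: x right, y down, z forward; pixel columns grow to the right and rows downward; lengths in m; the calibration is good to about 2 mm. A picture is of the moment at which its call begins: read the wrist's pose just before it. camera_model takes no time and is no camera call.
- robot.finish_job(): hands the job in; it is judged then, once.
The state is a dict: "clock": time; "joint_pos": joint angles; "joint_velocities": joint speeds; "effort": joint torques, N m; "tool_pos": TCP position; "eef_rot": TCP orientation; "force": force on the tool from outside, world axes, zero at the start; "torque": the same for the moment, N m; "grip_width": finger opening in m; "grip_force": force on a finger pad.
Only numpy, scipy, OpenCV 4.12 (cv2) and the standard library are available. Lean on these libraries where they do the work, as an engineer would, in place of code of your own. Each camera call takes 0.05 s, during which the arm holds its last target. There are 200 camera calls.

TASK

Load the label-roll stand: press its spring-loaded cap down, turn it anticlockwise while it is down to release it, lift it off and stand it upright, open side down, in the low metal tray. Then put the roll whose core is wide enough for the spindle onto the spindle, fully down on the base, and leave the other roll and the two bottles where they stand.

Things in the scene. Friction and masses are not known exactly. Their poses are not given: they have to be found in the camera images.
- stand: the label-roll stand, fixed to the worktop, at any yaw; origin at the centre of its underside, z up. Round grey base 90 mm across, 14 mm high; on it an upright metal spindle 36 mm in diameter up to 68 mm; above it a neck 22 mm in diameter to 92 mm, then a spring plunger 15 mm in diameter up to 112 mm when free. The cap covers neck and plunger at the start
- stand_lugs (a point): point on the stand's axis 87 mm above its underside, level with the two 6 mm thick lugs that stick out of the neck along the stand's +x and -x to 18.5 mm from the axis and hold the cap
- cap: grey ribbed press-and-turn cap on the stand: round, 56 mm in diameter, 48 mm high, 0.1 kg; origin at the centre of its open underside, z up through its top. Locked at the start: its x axis lies along the stand's x and its underside is 78 mm above the stand's. A spring pushes it up: about 8 N at rest, 0.8 N more per mm. About 2 mm of side play
- cap_top (a point): centre of the cap's top; a dark line runs from it along the cap's +x. The cap neither turns nor lifts until pressed down some 3 to 5 mm (7 is good, bottoms at 10). Held down it turns only anticlockwise from above; at 60 degrees (52 to 66, stop at about 69) the lugs are free, the spring lifts it 4 mm and it pulls straight up
- roll_wide: the roll to load: white paper on a cardboard core, 64 mm in diameter, 55 mm high, through bore 42 mm, 0.12 kg, standing on end; origin at the centre of its underside. It has the larger of the two bores
- roll_narrow: a roll of the same outside size whose bore is only 26 mm, too narrow for the spindle; standing on end, origin at the centre of its underside. Leave it alone
- tray: low square metal tray, 130 x 130 mm outside, rim 14 mm high, walls 3 mm and floor 3 mm thick, fixed to the worktop; origin at the centre of its underside, x and y along its sides
- bottle_tall: large lab bottle with screw cap, 86 mm in diameter, 169 mm high; origin at the centre of its underside. Leave it alone
- bottle_small: smaller lab bottle with screw cap, 71 mm in diameter, 144 mm high; origin at the centre of its underside. Leave it alone

How it is judged (in metres and radians):
On the way, in this order (a step that is already met when the one before it is completed fails the run):
1. the cap, still on the stand, is turned past its lock (more than 34 degrees) (angle between the x axis of cap and the x axis of stand, either way round above 0.6 rad and horizontal distance between cap and stand below 0.012 m and z of cap in the frame of stand below 0.095 m), for 0.1 s.
2. the cap is lifted clear of the stand (z of cap in the frame of stand above 0.115 m), for 0.1 s.
At the end, for the whole second after the job is handed in: the cap stands upright, open side down, on the tray floor (within 45 mm of its centre along each side, underside under 8 mm up, tilt under 0.1 rad); the wide-bore roll is on the spindle, its lower end under 18 mm up, within 6 mm of the axis, tilt under 0.06 rad; both at rest (x of cap in the frame of tray between -0.045 and 0.045 m and y of cap in the frame of tray between -0.045 and 0.045 m and z of cap in the frame of tray below 0.008 m and angle between cap's own z axis and vertical below 0.1 rad and horizontal distance between roll_wide and stand below 0.006 m and z of roll_wide in the frame of stand below 0.018 m and (angle between roll_wide's own z axis and vertical below 0.06 rad or angle between roll_wide's own z axis and vertical above 3.08 rad) and linear speed of each of cap, roll_wide below 0.02 m/s); the robot touches nothing.
It fails at once if the narrow-bore roll is moved more than 30 mm (distance of roll_narrow from where it was at the start of the episode above 0.03 m).
It fails at once if the tall bottle is moved more than 30 mm or tipped (distance of bottle_tall from where it was at the start of the episode above 0.03 m or angle between bottle_tall's own z axis and vertical above 0.3 rad).
It fails at once if the small bottle is moved more than 30 mm or tipped (distance of bottle_small from where it was at the start of the episode above 0.03 m or angle between bottle_small's own z axis and vertical above 0.3 rad).
It also fails if it takes over 67 s, if anything falls off the work surface, if the arm or the gripper's body presses on something with over 40 N, if the wrist force passes 120 N, or if a joint passes its speed limit or range.

## Working session

There is one attempt and no reset: what is moved stays moved. The work goes in short steps, Python scripts to look and compute and a tool call to move; the robot and the scene stay as the last step left them, time stands still between calls to the robot, and variables do not carry over. Pictures are saved under pics/ and viewed, at most 13 in all, crops included, and the job is handed in when it is done.

Besides the shell and the picture viewer there is one more tool, called by a JSON object that holds its "api" and its "payload", one argument or row to a line. servo_tool: Moves the arm, as the interface text tells. Its arguments: {"type":"object","properties":{"angular":{"type":"array","items":{"type":"array","items":{"type":"number","minimum":-1,"maximum":1}}},"travel":{"type":"array","items":{"type":"array","items":{"type":"number","minimum":-1,"maximum":1}}},"jaw":{"type":"array","items":{"type":"number"}}},"required":["angular","travel","jaw"]}

```bash
mkdir -p pics; ls; python3 - <<'E'
from rig import robot
import cv2, numpy as np
np.set_printoptions(precision=4,suppress=True)
s=robot.get_state(); print(s)
for n in ["scene","side"]:
    cv2.imwrite(f"pics/{n}0.png",robot.get_image(n)[:,:,::-1])
for n in ["scene","side","wrist"]:
    print(n,robot.camera_model(n))
E
```

```text
pics
{'clock': 0.0, 'joint_pos': array([-74.8009,  11.8809,  88.4041,  -0.0017,  79.8418,  -8.6217]), 'joint_velocities': array([ 0.1277,  0.0703,  0.0594,  0.0231, -0.0169, -0.1002]), 'effort': array([  0.0006, -37.0872, -28.1418,   0.0699,   0.036 ,  -0.0002]), 'tool_pos': array([ 0.232 , -0.5252,  0.2043]), 'eef_rot': array([[ 0.9148,  0.4039, -0.0006],
       [ 0.4039, -0.9148,  0.0021],
       [ 0.0003, -0.0022, -1.    ]]), 'force': array([ 0.2377, -0.0524,  0.3091]), 'torque': array([-0.0359,  0.0079,  0.0101]), 'grip_force': 0.0, 'grip_width': 0.09376441414615956}
scene {'K': array([[525.2358,   0.    , 319.0943],
       [  0.    , 525.2358, 231.9334],
       [  0.    ,   0.    ,   1.    ]]), 'distortion': array([-0.0913,  0.    ,  0.    ,  0.    ,  0.    ]), 'position': array([ 0.3082, -0.4735,  0.7695]), 'attitude': array([[ 0.8951, -0.3575,  0.2662],
       [-0.4456, -0.7025,  0.5549],
       [-0.0114, -0.6153, -0.7882]])}
side {'K': array([[545.5274,   0.    , 315.7193],
       [  0.    , 545.5274, 245.7655],
       [  0.    ,   0.    ,   1.    ]]), 'distortion': array([-0.1572,  0.    ,  0.    ,  0.    ,  0.    ]), 'position': array([ 1.0257, -0.0664,  1.0523]), 'attitude': array([[ 0.2167,  0.8612, -0.4598],
       [ 0.9762, -0.1971,  0.091 ],
       [-0.0123, -0.4686, -0.8833]])}
wrist {'K': array([[339.347 ,   0.    , 318.3236],
       [  0.    , 339.347 , 238.774 ],
       [  0.    ,   0.    ,   1.    ]]), 'distortion': array([-0.0379,  0.    ,  0.    ,  0.    ,  0.    ]), 'mount': array([[-0.0001, -0.9727, -0.2322,  0.0669],
       [ 1.    , -0.0002,  0.0003, -0.    ],
       [-0.0003, -0.2322,  0.9727, -0.1785],
       [ 0.    ,  0.    ,  0.    ,  1.    ]])}
```

View pics/scene0.png

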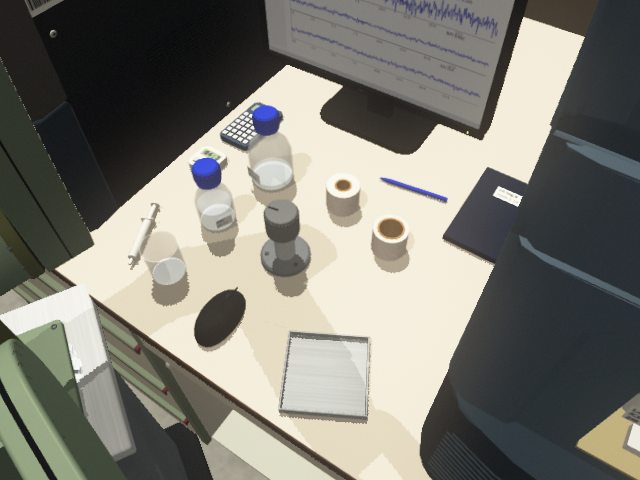

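View pics/side0.png

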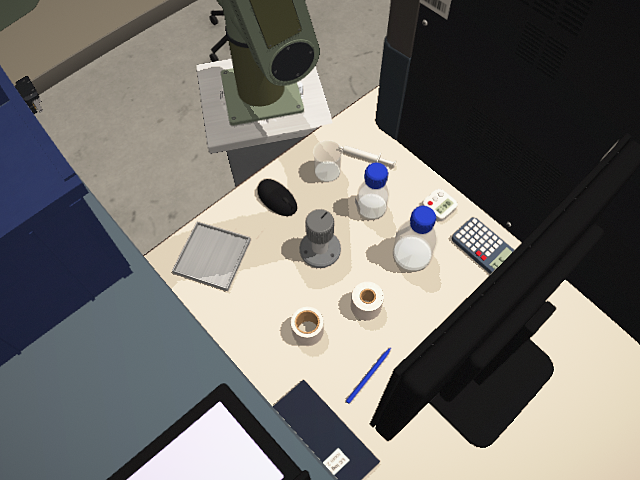

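The stand is at about (286,255) in the scene view, with the cap top at about (281,210). The tray is at about (326,375), and the rolls are at (343,187), which looks narrow, and (390,232), which looks wide. The bottles stand to the stand's left. I'll enlarge these next.

```bash
python3 - <<'E'
import cv2,numpy as np
a=cv2.imread("pics/scene0.png");b=cv2.imread("pics/side0.png")
def c(im,u,v,w,h,k): return cv2.resize(im[v:v+h,u:u+w],None,fx=k,fy=k,interpolation=cv2.INTER_CUBIC)
# scene: u 250..410, v 160..280 ; 5x
cv2.imwrite("pics/c1.png",c(a,250,160,160,120,5))
# side: u 285..445? v 195..345
cv2.imwrite("pics/c2.png",c(b,250,200,160,150,4))
E
```

```text
(no output)
```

View pics/c1.png

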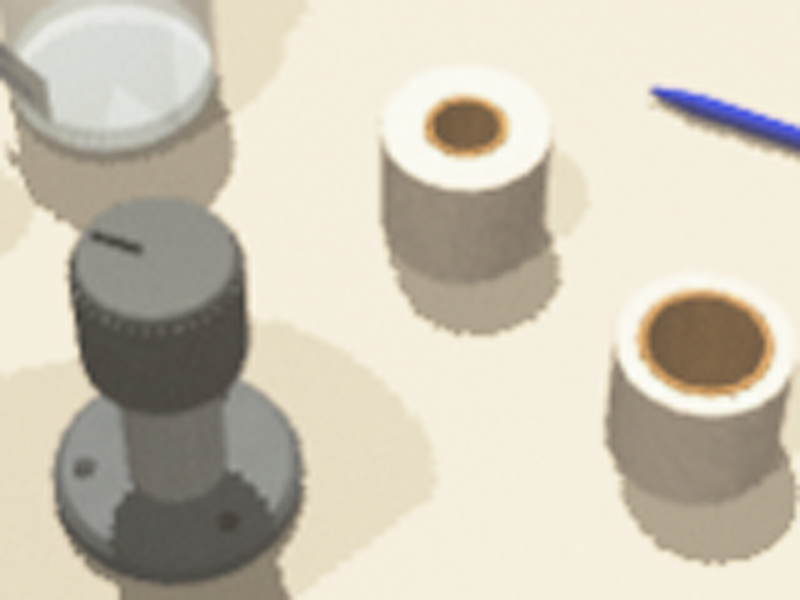

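View pics/c2.png

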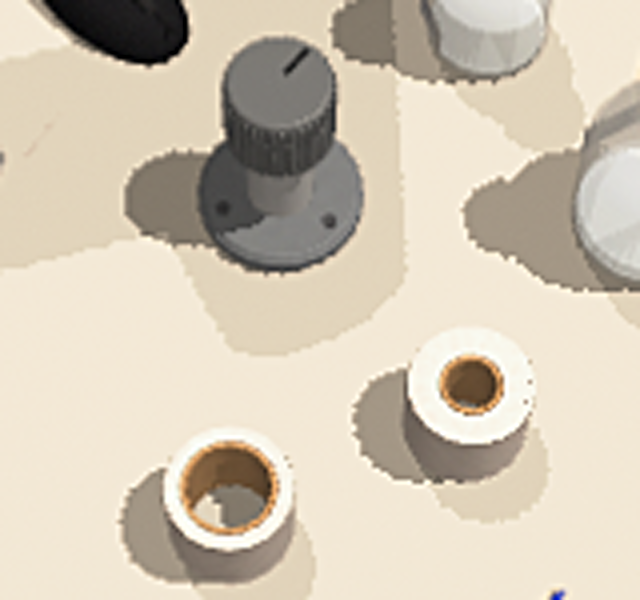

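```bash
cat > h.py <<'E'
import numpy as np, cv2
from rig import robot
np.set_printoptions(precision=4,suppress=True)
def ray(n,uv,st=None):
    m=robot.camera_model(n)
    p=cv2.undistortPoints(np.float64([[uv]]),m["K"],m["distortion"])[0,0]
    d=np.r_[p,1]
    if n!="wrist": return m["position"],m["attitude"]@d
    M=m["mount"]; R=st["eef_rot"]
    return st["tool_pos"]+R@M[:3,3], R@M[:3,:3]@d
def at_z(n,uv,z,st=None):
    o,d=ray(n,uv,st); return o+d*(z-o[2])/d[2]
def tri(rays):
    A=0;b=0
    for o,d in rays:
        d=d/np.linalg.norm(d);P=np.eye(3)-np.outer(d,d);A=A+P;b=b+P@o
    return np.linalg.solve(A,b)
E
python3 - <<'E'
from h import *
for n,a,b,z in [("captop",(281.1,211.4),(319.5,220.6),.126),("lineend",(268,206.6),(326.8,211.8),.126),("narrow",(342.8,185.2),(367.2,296.1),.055),("wide",(390.7,228.4),(306.9,321.8),.055),
 ("tall",(266,112),(424,214),.169),("small",(206,168),(376,170),.144),("t1",(288,333),(195,224),.014),("t2",(370,336),(250,240),.014),("t3",(367,418),(227,290),.014),("t4",(280,413),(173,271),.014)]:
    print(n,at_z("scene",a,z)[:2],at_z("side",b,z)[:2],tri([ray("scene",a),ray("side",b)]))
for n,uv in [("h1",(250+83/5,160+468/5)),("h2",(250+229/5,160+522/5))]: print(n,at_z("scene",uv,.014))
for n,uv in [("h1",(250+223/4,200+208/4)),("h2",(250+330/4,200+221/4))]: print(n,at_z("side",uv,.014))
E
```

```text
captop [0.4898 0.0446] [0.4903 0.0485] [0.4899 0.0478 0.1236]
lineend [0.475  0.0635] [0.4737 0.0671] [0.4745 0.066  0.1251]
narrow [0.6378 0.1079] [0.6391 0.1111] [0.6387 0.1109 0.0524]
wide [ 0.6637 -0.02  ] [ 0.6651 -0.0163] [ 0.6647 -0.017   0.052 ]
tall [0.5475 0.2346] [0.5451 0.2399] [0.5469 0.2381 0.1686]
small [0.4105 0.1756] [0.4093 0.1852] [0.4096 0.1838 0.1399]
t1 [ 0.4282 -0.1021] [ 0.3716 -0.2096] [ 0.4236 -0.1775  0.1252]
t2 [ 0.5421 -0.1656] [ 0.4394 -0.0957] [ 0.5037 -0.1398  0.0754]
t3 [ 0.4733 -0.2778] [ 0.5457 -0.162 ] [ 0.4922 -0.2062 -0.1402]
t4 [ 0.3641 -0.2146] [ 0.4767 -0.2696] [ 0.4044 -0.2411 -0.0412]
h1 [0.4588 0.0569 0.014 ]
h2 [0.4952 0.0124 0.014 ]
h1 [0.4952 0.0165 0.014 ]
h2 [0.5155 0.0705 0.014 ]
```

```bash
cat >> h.py <<'E'
def go(target,yaw=None):
    """shift (units of .15 m) and z-turn (units of 360) from present pose"""
    s=robot.get_state(); R=s["eef_rot"]
    print("t",round(s["clock"],2),"tcp",s["tool_pos"],"yaw",np.degrees(np.arctan2(R[1,0],R[0,0])).round(2),"F",s["force"],"w",round(s["grip_width"],4),"gf",round(s["grip_force"],1),"j",s["joint_pos"].round(1))
    print("travel",R.T@(np.array(target)-s["tool_pos"])/.15)
    if yaw is not None:
        c,n=np.cos(np.radians(yaw)),np.sin(np.radians(yaw))
        Rt=np.array([[c,n,0],[n,-c,0],[0,0,-1.]])
        print("angular",cv2.Rodrigues(R.T@Rt)[0].ravel()/(2*np.pi))
E
python3 - <<'E'
from h import *
print("mon",tri([ray("scene",(480,133)),ray("side",(385,437))]))
print([at_z("scene",p,0)[:2] for p in [(322,115),(410,152),(445,240)]])
go((.490,.047,.235),24)
E
```

```text
mon [0.9138 0.0682 0.1031]
[array([0.7235, 0.3655]), array([0.8351, 0.1729]), array([ 0.7662, -0.0538])]
t 0.1 tcp [ 0.232  -0.5253  0.2044] yaw 23.82 F [ 0.6342 -0.0531  0.9957] w 0.094 gf 0.0 j [-74.8  11.9  88.4  -0.   79.8  -8.6]
travel [ 3.1143 -2.7961 -0.1973]
angular [-0.0003 -0.     -0.0005]
```

{"api": "servo_tool", "payload": {
  "angular": [
    [0,0,0],
    [0,0,0],
    [0,0,0],
    [0,0,0]
  ],
  "travel": [
    [1,-0.9,-0.07],
    [1,-0.9,-0.07],
    [1,-0.9,-0.07],
    [1,-0.9,-0.07]
  ],
  "jaw": [1,1,1,1]
}}

```text
clock: 0.5
tool_pos: [0.3143, -0.3418, 0.2153]
eef_rot: [[0.915, 0.403, -0.0], [0.403, -0.915, 0.001], [0.0, -0.001, -1.0]]
force: [1.0, -0.3, 0.1]
grip_width: 0.0939
grip_force: 0.0
```

{"api": "servo_tool", "payload": {
  "angular": [
    [0,0,0],
    [0,0,0],
    [0,0,0],
    [0,0,0]
  ],
  "travel": [
    [1,-0.9,-0.07],
    [1,-0.9,-0.07],
    [1,-0.9,-0.07],
    [1,-0.9,-0.07]
  ],
  "jaw": [1,1,1,1]
}}

```text
clock: 0.9
tool_pos: [0.396, -0.1596, 0.2261]
eef_rot: [[0.915, 0.403, 0.0], [0.403, -0.915, 0.0], [0.0, -0.0, -1.0]]
force: [0.9, -0.5, 0.6]
grip_width: 0.0939
grip_force: 0.0
```

{"api": "servo_tool", "payload": {
  "angular": [
    [0,0,0],
    [0,0,0],
    [0,0,0],
    [0,0,0]
  ],
  "travel": [
    [1,-0.9,-0.07],
    [1,-0.9,-0.07],
    [1,-0.9,-0.07],
    [1,-0.9,-0.07]
  ],
  "jaw": [1,1,1,1]
}}

```text
clock: 1.3
tool_pos: [0.4779, 0.0227, 0.2365]
eef_rot: [[0.915, 0.404, -0.0], [0.404, -0.915, -0.0], [-0.0, 0.0, -1.0]]
force: [0.5, -0.6, 0.5]
grip_width: 0.0941
grip_force: 0.0
```

```bash
python3 - <<'E'
from h import *
s=robot.get_state(); im=robot.get_image("wrist")
cv2.imwrite("pics/w1.png",im[:,:,::-1]); np.save("w1.npy",np.c_[s["eef_rot"],s["tool_pos"]])
go((.490,.047,.235),24)
E
```

```text
t 1.35 tcp [0.4803 0.0296 0.2371] yaw 24.22 F [0.5017 2.5559 0.5931] w 0.0941 gf 0.0 j [-7.1 -1.4 98.9  0.4 82.3 58.7]
travel [ 0.1065 -0.079   0.0148]
angular [-0.0007 -0.0009  0.0006]
```

View pics/w1.png

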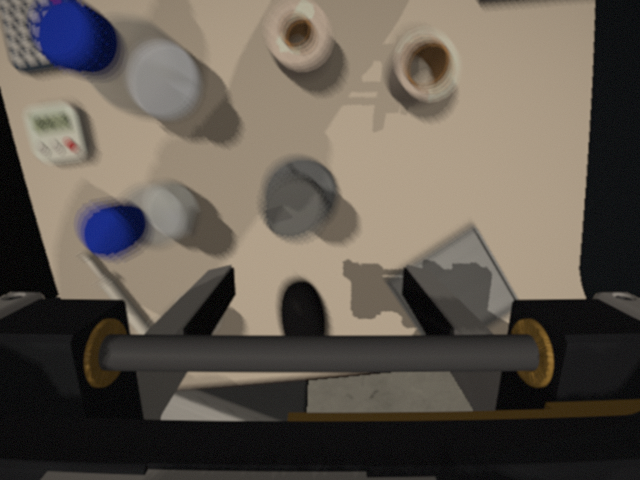

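{"api": "servo_tool", "payload": {
  "angular": [
    [0,0,0],
    [0,0,0],
    [0,0,0],
    [0,0,0]
  ],
  "travel": [
    [0.116,-0.098,0],
    [0.116,-0.098,0],
    [0.116,-0.098,0],
    [0.116,-0.098,0]
  ],
  "jaw": [1,1,1,1]
}}

```text
clock: 1.75
tool_pos: [0.4872, 0.0401, 0.2363]
eef_rot: [[0.915, 0.403, -0.001], [0.403, -0.915, -0.0], [-0.001, -0.0, -1.0]]
force: [0.6, -0.4, 0.3]
grip_width: 0.0942
grip_force: 0.0
```

```bash
python3 - <<'E'
from h import *
s=robot.get_state(); im=robot.get_image("wrist")
np.save("w2.npy",np.c_[s["eef_rot"],s["tool_pos"]])
go((.490,.047,.235),24)
cv2.imwrite("pics/w2full.png",im[:,:,::-1])
cv2.imwrite("pics/w2.png",cv2.resize(im[0:300,200:500,::-1],None,fx=2,fy=2,interpolation=cv2.INTER_CUBIC))
E
```

```text
t 1.8 tcp [0.4872 0.0399 0.2364] yaw 23.73 F [-0.6588 -0.1523 -0.9272] w 0.0943 gf 0.0 j [-5.5 -0.2 97.8 -0.  82.4 60.8]
travel [ 0.0358 -0.0359  0.0093]
angular [-0.      0.0001 -0.0008]
```

View pics/w2.png

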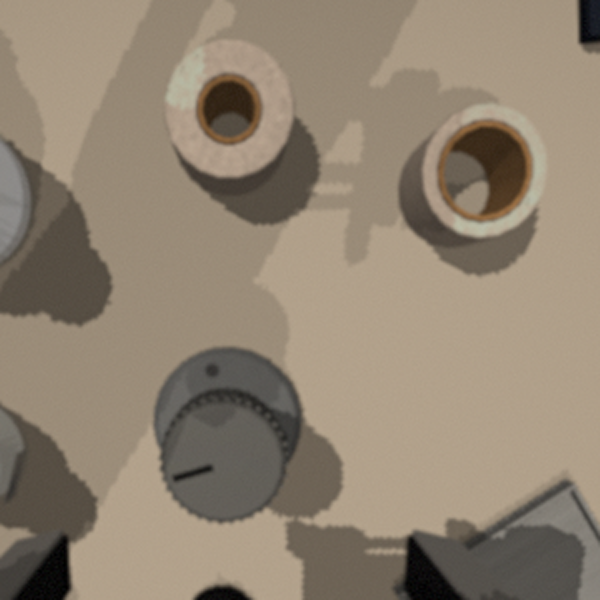

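```bash
python3 - <<'E'
from h import *
P=np.load("w2.npy"); st={"eef_rot":P[:,:3],"tool_pos":P[:,3]}
f=lambda u,v:(200+u/2-.25,v/2-.25)
for n,p,z in [("cap",(223,459),.126),("le",(174,479),.126),("ls",(212,468),.126),("hole",(212,370),.014),("wide",(484.5,170),.055),("narrow",(230,109),.055),("traycorner",(568,483),.014)]:
    print(n,at_z("wrist",f(*p),z,st))
# size check
print(np.linalg.norm(at_z("wrist",f(161,458),.126,st)-at_z("wrist",f(285,458),.126,st)))
print(np.linalg.norm(at_z("wrist",f(422,170),.055,st)-at_z("wrist",f(546,170),.055,st)))
E
```

```text
cap [0.4906 0.0482 0.126 ]
le [0.4738 0.0643 0.126 ]
ls [0.485 0.051 0.126]
hole [0.5143 0.068  0.014 ]
wide [ 0.6635 -0.0169  0.055 ]
narrow [0.6375 0.1099 0.055 ]
traycorner [ 0.5396 -0.1589  0.014 ]
0.053880600130871495
0.062313533158205016
```

{"api": "servo_tool", "payload": {
  "angular": [
    [0,0,0],
    [0,0,0],
    [0,0,0],
    [0,0,0],
    [0,0,0],
    [0,0,0]
  ],
  "travel": [
    [0.038,-0.041,0.3],
    [0.038,-0.041,0.6],
    [0.038,-0.041,0.85],
    [0.038,-0.041,0.96],
    [0.038,-0.041,0.96],
    [0.038,-0.041,0.96]
  ],
  "jaw": [1,1,1,1,1,1]
}}

```text
clock: 2.4
tool_pos: [0.4908, 0.0481, 0.0931]
eef_rot: [[0.915, 0.403, 0.0], [0.403, -0.915, -0.0], [0.0, 0.0, -1.0]]
force: [0.3, 0.5, -0.2]
grip_width: 0.0938
grip_force: 0.0
```

{"api": "servo_tool", "payload": {
  "angular": [
    [0,0,0],
    [0,0,0],
    [0,0,0],
    [0,0,0],
    [0,0,0],
    [0,0,0],
    [0,0,0],
    [0,0,0]
  ],
  "travel": [
    [0,0,0],
    [0,0,0],
    [0,0,0],
    [0,0,0],
    [0,0,0],
    [0,0,0],
    [0,0,0],
    [0,0,0]
  ],
  "jaw": [-0.2,-0.2,-0.2,-1,-1,-1,-1,-1]
}}

```text
clock: 3.2
tool_pos: [0.4909, 0.0485, 0.0929]
eef_rot: [[0.915, 0.404, 0.001], [0.404, -0.915, -0.001], [0.0, 0.001, -1.0]]
force: [0.2, -2.5, 2.3]
grip_width: 0.056
grip_force: 30.0
```

{"api": "servo_tool", "payload": {
  "angular": [
    [0,0,0],
    [0,0,0],
    [0,0,0],
    [0,0,0],
    [0,0,0],
    [0,0,0]
  ],
  "travel": [
    [0,0,0.012],
    [0,0,0.024],
    [0,0,0.036],
    [0,0,0.05],
    [0,0,0.05],
    [0,0,0.05]
  ],
  "jaw": [-1,-1,-1,-1,-1,-1]
}}

```text
clock: 3.8
tool_pos: [0.491, 0.0485, 0.0869]
eef_rot: [[0.915, 0.404, 0.001], [0.404, -0.915, -0.001], [0.0, 0.001, -1.0]]
force: [-3.4, -3.0, 12.5]
grip_width: 0.0559
grip_force: 30.0
```

{"api": "servo_tool", "payload": {
  "angular": [
    [0,0,0],
    [0,0,-0.015],
    [0,0,-0.03],
    [0,0,-0.045],
    [0,0,-0.06],
    [0,0,-0.075],
    [0,0,-0.09],
    [0,0,-0.105],
    [0,0,-0.12],
    [0,0,-0.12],
    [0,0,-0.12]
  ],
  "travel": [
    [0,0,0.007],
    [0,0,0.007],
    [0,0,0.007],
    [0,0,0.007],
    [0,0,0.007],
    [0,0,0.007],
    [0,0,0.007],
    [0,0,0.007],
    [0,0,0.007],
    [0,0,0.007],
    [0,0,0.007]
  ],
  "jaw": [-1,-1,-1,-1,-1,-1,-1,-1,-1,-1,-1]
}}

```text
clock: 4.9
tool_pos: [0.4917, 0.0502, 0.0863]
eef_rot: [[0.39, 0.921, 0.002], [0.921, -0.39, 0.002], [0.003, 0.001, -1.0]]
force: [-2.0, 2.3, 12.3]
grip_width: 0.0556
grip_force: 30.0
```

```bash
python3 - <<'E'
from h import *
s=robot.get_state(); im=robot.get_image("scene"); im2=robot.get_image("side"); print(s["torque"])
cv2.imwrite("pics/s2.png",np.hstack([cv2.resize(im[150:290,220:340,::-1],None,fx=3,fy=3,interpolation=cv2.INTER_CUBIC),cv2.resize(im2[150:290,260:380,::-1],None,fx=3,fy=3,interpolation=cv2.INTER_CUBIC)]))
go((.490,.047,.235))
E
```

```text
[0.3282 0.5236 0.0262]
t 5.0 tcp [0.4917 0.0502 0.0863] yaw 67.01 F [-1.4322  1.6476 12.399 ] w 0.0559 gf 30.0 j [ -4.3   9.8 106.1   0.2  64.   18.6]
travel [-0.0211 -0.0009 -0.9917]
```

View pics/s2.png

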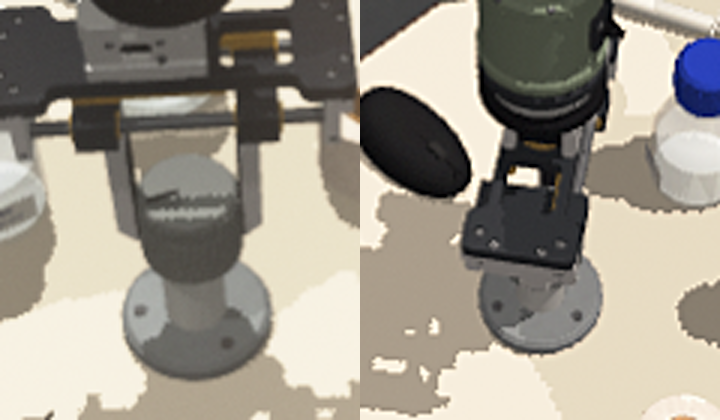

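```bash
python3 - <<'E'
from h import *
a=at_z("scene",(220+177/3,150+191/3),.119);b=at_z("scene",(220+148/3,150+205/3),.119);print(a,b,np.degrees(np.arctan2(*(b-a)[1::-1])))
E
```

```text
[0.4868 0.0473 0.119 ] [0.469  0.0455 0.119 ] -173.96084579122018
```

The line has turned about 45–55° with the gripper, so there is no slip. I'll turn the remaining part.

{"api": "servo_tool", "payload": {
  "angular": [
    [0,0,-0.012],
    [0,0,-0.024],
    [0,0,-0.036],
    [0,0,-0.048],
    [0,0,-0.048],
    [0,0,-0.048]
  ],
  "travel": [
    [0,0,0],
    [0,0,0],
    [0,0,0],
    [0,0,0],
    [0,0,0],
    [0,0,0]
  ],
  "jaw": [-1,-1,-1,-1,-1,-1]
}}

```text
clock: 5.6
tool_pos: [0.4909, 0.0504, 0.086]
eef_rot: [[0.1, 0.995, 0.001], [0.995, -0.1, 0.003], [0.003, 0.0, -1.0]]
force: [-4.6, 1.6, 12.4]
grip_width: 0.056
grip_force: 30.0
```

{"api": "servo_tool", "payload": {
  "angular": [
    [0,0,0],
    [0,0,0],
    [0,0,0],
    [0,0,0],
    [0,0,0],
    [0,0,0],
    [0,0,0]
  ],
  "travel": [
    [0,0,-0.02],
    [0,0,-0.04],
    [0,0,-0.06],
    [0,0,-0.08],
    [0,0,-0.1],
    [0,0,-0.12],
    [0,0,-0.12]
  ],
  "jaw": [-1,-1,-1,-1,-1,-1,-1]
}}

```text
clock: 6.3
tool_pos: [0.4902, 0.0489, 0.1018]
eef_rot: [[0.099, 0.995, -0.001], [0.995, -0.099, -0.0], [-0.0, -0.001, -1.0]]
force: [0.2, -0.3, -1.3]
grip_width: 0.0558
grip_force: 30.0
```

{"api": "servo_tool", "payload": {
  "angular": [
    [0,0,0],
    [0,0,0],
    [0,0,0],
    [0,0,0],
    [0,0,0],
    [0,0,0]
  ],
  "travel": [
    [0,0,-0.12],
    [0,0,-0.24],
    [0,0,-0.36],
    [0,0,-0.48],
    [0,0,-0.6],
    [0,0,-0.6]
  ],
  "jaw": [-1,-1,-1,-1,-1,-1]
}}

```text
clock: 6.9
tool_pos: [0.4923, 0.0487, 0.1943]
eef_rot: [[0.099, 0.995, 0.005], [0.995, -0.099, -0.0], [0.0, 0.005, -1.0]]
force: [0.5, -0.2, -0.5]
grip_width: 0.0557
grip_force: 30.0
```

{"api": "servo_tool", "payload": {
  "angular": [
    [0,0,0],
    [0,0,0],
    [0,0,0],
    [0,0,0],
    [0,0,0],
    [0,0,0]
  ],
  "travel": [
    [-0.15,-0.005,0],
    [-0.35,-0.02,0],
    [-0.55,-0.03,0],
    [-0.7,-0.04,0],
    [-0.8,-0.042,0],
    [-0.8,-0.042,0]
  ],
  "jaw": [-1,-1,-1,-1,-1,-1]
}}

```text
clock: 7.5
tool_pos: [0.4713, -0.0711, 0.1905]
eef_rot: [[0.102, 0.995, -0.002], [0.995, -0.102, 0.0], [0.0, -0.002, -1.0]]
force: [-0.1, 0.0, -0.9]
grip_width: 0.056
grip_force: 30.0
```

{"api": "servo_tool", "payload": {
  "angular": [
    [0,0,0],
    [0,0,0],
    [0,0,0],
    [0,0,0],
    [0,0,0],
    [0,0,0]
  ],
  "travel": [
    [-0.15,-0.005,0],
    [-0.35,-0.02,0],
    [-0.55,-0.03,0],
    [-0.7,-0.04,0],
    [-0.79,-0.042,0],
    [-0.79,-0.042,0]
  ],
  "jaw": [-1,-1,-1,-1,-1,-1]
}}

```text
clock: 8.1
tool_pos: [0.4541, -0.1875, 0.1914]
eef_rot: [[0.101, 0.995, -0.001], [0.995, -0.101, 0.001], [0.001, -0.001, -1.0]]
force: [-0.3, 0.2, -0.3]
grip_width: 0.0557
grip_force: 30.0
```

```bash
python3 - <<'E'
from h import *
im=robot.get_image("scene"); 
cv2.imwrite("pics/s3.png",im[:,:,::-1])
go((.454,-.187,.03))
E
```

```text
t 8.15 tcp [ 0.4541 -0.1866  0.1914] yaw 84.25 F [ 0.6984 -0.1293 -0.6593] w 0.0555 gf 30.0 j [-32.5   2.3 100.7   0.   77.1 -26.7]
travel [-0.0043  0.0003  1.0763]
```

View pics/s3.png

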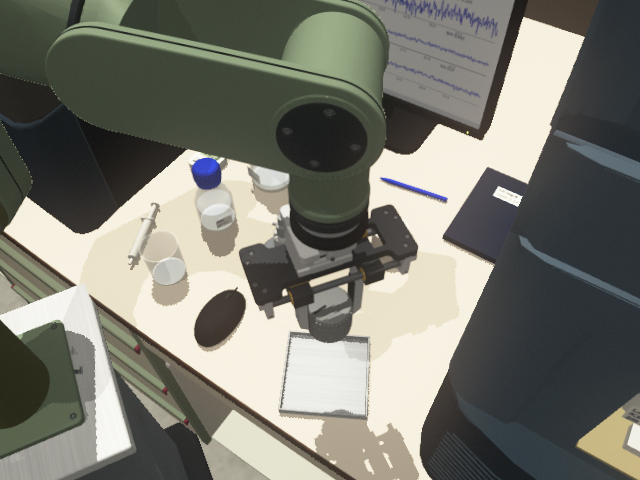

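{"api": "servo_tool", "payload": {
  "angular": [
    [0,0,0],
    [0,0,0],
    [0,0,0],
    [0,0,0],
    [0,0,0]
  ],
  "travel": [
    [0,0,0.25],
    [0,0,0.55],
    [0,0,0.85],
    [0,0,1],
    [0,0,1]
  ],
  "jaw": [-1,-1,-1,-1,-1]
}}

```text
clock: 8.65
tool_pos: [0.4509, -0.1833, 0.0381]
eef_rot: [[0.098, 0.995, -0.008], [0.995, -0.098, 0.006], [0.005, -0.009, -1.0]]
force: [-0.6, -0.2, -0.6]
grip_width: 0.0559
grip_force: 30.0
```

{"api": "servo_tool", "payload": {
  "angular": [
    [0,0,0],
    [0,0,0],
    [0,0,0],
    [0,0,0],
    [0,0,0]
  ],
  "travel": [
    [0,0,0.06],
    [0,0,0.1],
    [0,0,0.13],
    [0,0,0.155],
    [0,0,0.155]
  ],
  "jaw": [-1,-1,-1,-1,-1]
}}

```text
clock: 9.15
tool_pos: [0.4543, -0.1872, 0.0189]
eef_rot: [[0.099, 0.995, 0.0], [0.995, -0.099, -0.0], [-0.0, 0.0, -1.0]]
force: [0.1, -0.3, -0.9]
grip_width: 0.0556
grip_force: 30.0
```

{"api": "servo_tool", "payload": {
  "angular": [
    [0,0,0],
    [0,0,0],
    [0,0,0],
    [0,0,0]
  ],
  "travel": [
    [0,0,0.007],
    [0,0,0.013],
    [0,0,0.013],
    [0,0,0.013]
  ],
  "jaw": [-1,-1,-1,-1]
}}

```text
clock: 9.55
tool_pos: [0.4546, -0.1874, 0.0178]
eef_rot: [[0.099, 0.995, 0.001], [0.995, -0.099, -0.001], [-0.0, 0.001, -1.0]]
force: [-2.1, 0.7, 5.9]
grip_width: 0.0555
grip_force: 30.0
```

{"api": "servo_tool", "payload": {
  "angular": [
    [0,0,0],
    [0,0,0],
    [0,0,0],
    [0,0,0],
    [0,0,0],
    [0,0,0]
  ],
  "travel": [
    [0,0,-0.005],
    [0,0,-0.005],
    [0,0,-0.005],
    [0,0,-0.005],
    [0,0,-0.005],
    [0,0,-0.005]
  ],
  "jaw": [0.7,0.7,0.7,0.7,0.7,0.7]
}}

```text
clock: 10.15
tool_pos: [0.4542, -0.1871, 0.0175]
eef_rot: [[0.099, 0.995, -0.0], [0.995, -0.099, 0.0], [0.0, -0.0, -1.0]]
force: [-0.4, 0.0, -0.2]
grip_width: 0.0802
grip_force: 0.0
```

{"api": "servo_tool", "payload": {
  "angular": [
    [0,0,0],
    [0,0,0],
    [0,0,0],
    [0,0,0],
    [0,0,0]
  ],
  "travel": [
    [0,0,-0.1],
    [0,0,-0.3],
    [0,0,-0.6],
    [0,0,-0.9],
    [0,0,-0.95]
  ],
  "jaw": [0.7,0.7,0.7,1,1]
}}

```text
clock: 10.65
tool_pos: [0.458, -0.1894, 0.1663]
eef_rot: [[0.099, 0.995, 0.01], [0.995, -0.099, -0.006], [-0.005, 0.011, -1.0]]
force: [1.0, -0.8, 0.7]
grip_width: 0.0921
grip_force: 0.0
```

```bash
python3 - <<'E'
from h import *
go((.664,-.017,.13),84.3); go((.664,-.017,.13),30)
E
```

```text
t 10.65 tcp [ 0.458  -0.1894  0.1663] yaw 84.31 F [ 0.9783 -0.8374  0.7214] w 0.0921 gf 0.0 j [-32.5   3.8 102.3   0.   73.3 -26.8]
travel [1.2812 1.2497 0.2489]
angular [0.0017 0.0009 0.    ]
t 10.65 tcp [ 0.458  -0.1894  0.1663] yaw 84.31 F [ 0.9783 -0.8374  0.7214] w 0.0921 gf 0.0 j [-32.5   3.8 102.3   0.   73.3 -26.8]
travel [1.2812 1.2497 0.2489]
angular [ 0.002  -0.      0.1509]
```

{"api": "servo_tool", "payload": {
  "angular": [
    [0,0,0],
    [0,0,0],
    [0,0,0],
    [0,0,0],
    [0,0,0],
    [0,0,0],
    [0,0,0],
    [0,0,0],
    [0,0,0]
  ],
  "travel": [
    [0.1,0.06,-0.2],
    [0.3,0.18,-0.4],
    [0.5,0.3,-0.5],
    [0.7,0.42,-0.5],
    [0.9,0.54,-0.5],
    [1,0.6,-0.5],
    [1,0.6,-0.5],
    [1,0.6,-0.5],
    [1,0.6,-0.5]
  ],
  "jaw": [1,1,1,1,1,1,1,1,1]
}}

```text
clock: 11.55
tool_pos: [0.5578, -0.0479, 0.2346]
eef_rot: [[0.101, 0.995, -0.001], [0.995, -0.101, -0.0], [-0.0, -0.001, -1.0]]
force: [0.1, -0.9, -0.1]
grip_width: 0.0942
grip_force: 0.0
```

```bash
python3 - <<'E'
from h import *
s=robot.get_state(); im=robot.get_image("wrist")
np.save("w3.npy",np.c_[s["eef_rot"],s["tool_pos"]])
cv2.imwrite("pics/w3full.png",im[:,:,::-1])
st=s; m=robot.camera_model("wrist"); M=m["mount"]
def proj(p):
    pc=M[:3,:3].T@(st["eef_rot"].T@(np.array(p)-st["tool_pos"])-M[:3,3])
    return cv2.projectPoints(pc[None],np.zeros(3),np.zeros(3),m["K"],m["distortion"])[0].ravel()
C=[]
for p in [(.49,.048,.1),(.664,-.017,.055),(.4545,-.187,.05)]:
    u,v=proj(p).round().astype(int); print(u,v)
    u0,v0=max(u-50,0),max(v-60,0); C.append(cv2.resize(im[v0:v0+120,u0:u0+100,::-1],(400,480),interpolation=cv2.INTER_CUBIC)); print(u0,v0,C[-1].shape)
cv2.imwrite("pics/w3.png",np.hstack(C[:2])); cv2.imwrite("pics/w3c.png",C[2])
go((.664,-.017,.1),84.3)
E
```

```text
232 133
182 73 (480, 400, 3)
416 183
366 123 (480, 400, 3)
244 344
194 284 (480, 400, 3)
t 11.6 tcp [ 0.5579 -0.048   0.2348] yaw 84.2 F [-0.354   0.4949 -0.3984] w 0.0938 gf 0.0 j [-13.8   8.8  88.4  -0.   82.9  -8. ]
travel [0.2777 0.6835 0.8982]
angular [-0.0001  0.0001 -0.0003]
```

View pics/w3.png

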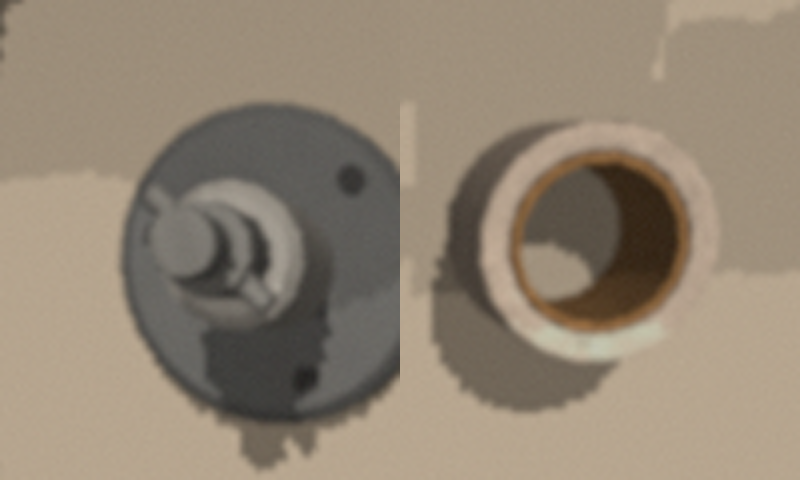

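```bash
python3 - <<'E'
from h import *
P=np.load("w3.npy"); st={"eef_rot":P[:,:3],"tool_pos":P[:,3]}
f=lambda u,v,u0,v0:(u0+(u+.5)/4-.5,v0+(v+.5)/4-.5)
for n,p,z in [("plunger",f(184,242,182,73),.112),("spindle",f(234,254,182,73),.068),("wide",f(200.5,241,366,123),.055)]:
    print(n,at_z("wrist",p,z,st))
d=lambda a,b,z:np.linalg.norm(at_z("wrist",a,z,st)-at_z("wrist",b,z,st))
print(d(f(151,242,182,73),f(218,242,182,73),.112),d(f(165,254,182,73),f(303,254,182,73),.068),d(f(80,241,366,123),f(318,241,366,123),.055))
go((.6637,-.0170,.1),84.3)
E
```

```text
plunger [0.4894 0.0472 0.112 ]
spindle [0.4902 0.0472 0.068 ]
wide [ 0.6634 -0.0169  0.055 ]
0.014388211584756016 0.03395990078545874 0.0627298439494998
t 11.6 tcp [ 0.5579 -0.048   0.2348] yaw 84.2 F [-0.354   0.4949 -0.3984] w 0.0938 gf 0.0 j [-13.8   8.8  88.4  -0.   82.9  -8. ]
travel [0.2775 0.6815 0.8982]
angular [-0.0001  0.0001 -0.0003]
```

{"api": "servo_tool", "payload": {
  "angular": [
    [0,0,0],
    [0,0,0],
    [0,0,0],
    [0,0,0],
    [0,0,0],
    [0,0,0]
  ],
  "travel": [
    [0.1,0.25,0.15],
    [0.18,0.45,0.3],
    [0.25,0.6,0.45],
    [0.277,0.68,0.5],
    [0.277,0.68,0.5],
    [0.277,0.68,0.5]
  ],
  "jaw": [1,1,1,1,1,1]
}}

```text
clock: 12.2
tool_pos: [0.6638, -0.0166, 0.1602]
eef_rot: [[0.1, 0.995, -0.001], [0.995, -0.1, -0.0], [-0.0, -0.001, -1.0]]
force: [0.0, -0.3, -0.8]
grip_width: 0.0938
grip_force: 0.0
```

{"api": "servo_tool", "payload": {
  "angular": [
    [0,0,0],
    [0,0,0],
    [0,0,0],
    [0,0,0],
    [0,0,0],
    [0,0,0]
  ],
  "travel": [
    [0,0,0.25],
    [0,0,0.5],
    [0,0,0.75],
    [0,0,0.9],
    [0,0,0.92],
    [0,0,0.92]
  ],
  "jaw": [1,1,1,1,1,1]
}}

```text
clock: 12.8
tool_pos: [0.6643, -0.0162, 0.0231]
eef_rot: [[0.1, 0.995, 0.001], [0.995, -0.1, -0.0], [-0.0, 0.001, -1.0]]
force: [0.3, 0.6, 0.7]
grip_width: 0.0943
grip_force: 0.0
```

{"api": "servo_tool", "payload": {
  "angular": [
    [0,0,0],
    [0,0,0],
    [0,0,0],
    [0,0,0],
    [0,0,0],
    [0,0,0],
    [0,0,0]
  ],
  "travel": [
    [0,0,0],
    [0,0,0],
    [0,0,0],
    [0,0,0],
    [0,0,0],
    [0,0,0],
    [0,0,0]
  ],
  "jaw": [0.1,0.1,0.1,-1,-1,-1,-1]
}}

```text
clock: 13.5
tool_pos: [0.6645, -0.0156, 0.0232]
eef_rot: [[0.099, 0.995, 0.0], [0.995, -0.099, -0.0], [-0.0, 0.0, -1.0]]
force: [-2.5, 0.1, 5.3]
grip_width: 0.0635
grip_force: 30.0
```

{"api": "servo_tool", "payload": {
  "angular": [
    [0,0,0],
    [0,0,0],
    [0,0,0],
    [0,0,0],
    [0,0,0],
    [0,0,0]
  ],
  "travel": [
    [0,0,-0.1],
    [0,0,-0.3],
    [0,0,-0.55],
    [0,0,-0.8],
    [0,0,-1],
    [0,0,-1]
  ],
  "jaw": [-1,-1,-1,-1,-1,-1]
}}

```text
clock: 14.1
tool_pos: [0.6684, -0.016, 0.179]
eef_rot: [[0.099, 0.995, 0.012], [0.995, -0.099, -0.002], [-0.001, 0.012, -1.0]]
force: [1.8, 0.0, -0.9]
grip_width: 0.0638
grip_force: 34.4
```

{"api": "servo_tool", "payload": {
  "angular": [
    [0,0,0],
    [0,0,0],
    [0,0,0],
    [0,0,0],
    [0,0,0],
    [0,0,0]
  ],
  "travel": [
    [0.05,-0.15,0],
    [0.1,-0.35,0],
    [0.15,-0.55,0],
    [0.18,-0.7,0],
    [0.2,-0.8,0],
    [0.2,-0.8,0]
  ],
  "jaw": [-1,-1,-1,-1,-1,-1]
}}

```text
clock: 14.7
tool_pos: [0.5447, 0.0271, 0.1698]
eef_rot: [[0.098, 0.995, -0.005], [0.995, -0.098, 0.001], [0.0, -0.005, -1.0]]
force: [0.8, -0.6, -1.6]
grip_width: 0.0637
grip_force: 34.4
```

{"api": "servo_tool", "payload": {
  "angular": [
    [0,0,0],
    [0,0,0],
    [0,0,0],
    [0,0,0],
    [0,0,0],
    [0,0,0]
  ],
  "travel": [
    [0.05,-0.15,0],
    [0.1,-0.3,0],
    [0.109,-0.38,0],
    [0.109,-0.4,0],
    [0.109,-0.4,0],
    [0.109,-0.4,0]
  ],
  "jaw": [-1,-1,-1,-1,-1,-1]
}}

```text
clock: 15.3
tool_pos: [0.4909, 0.048, 0.1723]
eef_rot: [[0.1, 0.995, 0.001], [0.995, -0.1, -0.0], [-0.0, 0.001, -1.0]]
force: [-0.3, 0.1, -1.5]
grip_width: 0.0636
grip_force: 34.4
```

```bash
python3 - <<'E'
from h import *
go((.490,.0485,.173),84.3)
a=robot.get_image("scene");b=robot.get_image("side")
r=lambda i,u,v:cv2.resize(i[v:v+150,u:u+100,::-1],None,fx=4,fy=4,interpolation=cv2.INTER_CUBIC)
cv2.imwrite("pics/s4.png",np.hstack([r(a,235,150),r(b,270,130)]))
E
```

```text
t 15.3 tcp [0.4909 0.048  0.1723] yaw 84.27 F [-0.348   0.1374 -1.5068] w 0.0636 gf 34.4 j [ -4.5   3.6 101.8  -0.   74.6   1.3]
travel [ 0.003  -0.0062 -0.005 ]
angular [ 0.0002  0.     -0.0001]
```

View pics/s4.png

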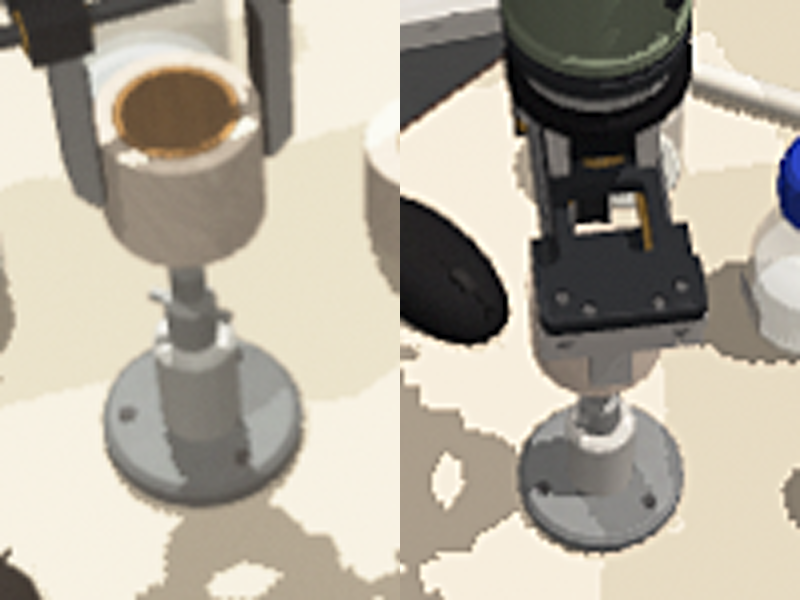

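```bash
python3 - <<'E'
from h import *
f=lambda u,v:(235+(u+.5)/4-.5,150+(v+.5)/4-.5)
m=robot.camera_model("scene")
def pr(p): 
    q=cv2.projectPoints((m["attitude"].T@(np.array(p)-m["position"]))[None],np.zeros(3),np.zeros(3),m["K"],m["distortion"])[0].ravel(); return (q-[235,150]+.5)*4-.5
print("roll bore top",at_z("scene",f(176.5,111.5),.204), "outer",at_z("scene",f(176,114),.204))
for z in (.204,.149,.112,.1,.068,.014,0): print(z,pr((.49,.0474,z)))
print(at_z("scene",f(203.5,419),.014))
E
```

```text
roll bore top [0.4915 0.0439 0.204 ] outer [0.4908 0.0428 0.204 ]
0.204 [169.0799 106.853 ]
0.149 [179.3954 204.3107]
0.112 [185.7851 264.4049]
0.1 [187.7702 283.0331]
0.068 [192.8684 330.7824]
0.014 [200.8743 405.5045]
0 [202.8367 423.7718]
[0.488  0.0402 0.014 ]
```

{"api": "servo_tool", "payload": {
  "angular": [
    [0,0,0],
    [0,0,0],
    [0,0,0],
    [0,0,0],
    [0,0,0],
    [0,0,0],
    [0,0,0],
    [0,0,0]
  ],
  "travel": [
    [0.003,-0.006,0.05],
    [0.003,-0.006,0.12],
    [0.003,-0.006,0.19],
    [0.003,-0.006,0.26],
    [0.003,-0.006,0.33],
    [0.003,-0.006,0.4],
    [0.003,-0.006,0.45],
    [0.003,-0.006,0.45]
  ],
  "jaw": [-1,-1,-1,-1,-1,-1,-1,-1]
}}

```text
clock: 16.2
tool_pos: [0.4878, 0.0491, 0.1031]
eef_rot: [[0.099, 0.995, -0.003], [0.995, -0.099, 0.0], [-0.0, -0.003, -1.0]]
force: [-0.0, -0.7, -1.4]
grip_width: 0.0636
grip_force: 34.4
```

{"api": "servo_tool", "payload": {
  "angular": [
    [0,0,0],
    [0,0,0],
    [0,0,0],
    [0,0,0],
    [0,0,0],
    [0,0,0],
    [0,0,0],
    [0,0,0],
    [0,0,0]
  ],
  "travel": [
    [0,0,0],
    [0,0,0.03],
    [0,0,0.07],
    [0,0,0.12],
    [0,0,0.17],
    [0,0,0.22],
    [0,0,0.27],
    [0,0,0.31],
    [0,0,0.31]
  ],
  "jaw": [-1,-1,-1,-1,-1,-1,-1,-1,-1]
}}

```text
clock: 17.1
tool_pos: [0.4879, 0.049, 0.0569]
eef_rot: [[0.099, 0.995, -0.003], [0.995, -0.099, 0.0], [-0.0, -0.003, -1.0]]
force: [0.8, 0.5, -2.4]
grip_width: 0.0636
grip_force: 34.4
```

{"api": "servo_tool", "payload": {
  "angular": [
    [0,0,0],
    [0,0,0],
    [0,0,0],
    [0,0,0],
    [0,0,0],
    [0,0,0]
  ],
  "travel": [
    [0,0,0.03],
    [0,0,0.07],
    [0,0,0.1],
    [0,0,0.12],
    [0,0,0.12],
    [0,0,0.12]
  ],
  "jaw": [-1,-1,-1,-1,-1,-1]
}}

```text
clock: 17.7
tool_pos: [0.489, 0.049, 0.0401]
eef_rot: [[0.099, 0.995, 0.0], [0.995, -0.099, 0.0], [0.0, 0.0, -1.0]]
force: [-0.9, -0.0, -2.7]
grip_width: 0.0638
grip_force: 34.4
```

{"api": "servo_tool", "payload": {
  "angular": [
    [0,0,0],
    [0,0,0],
    [0,0,0],
    [0,0,0],
    [0,0,0]
  ],
  "travel": [
    [0,0,0.006],
    [0,0,0.012],
    [0,0,0.018],
    [0,0,0.018],
    [0,0,0.018]
  ],
  "jaw": [-1,-1,-1,-1,-1]
}}

```text
clock: 18.2
tool_pos: [0.489, 0.049, 0.0374]
eef_rot: [[0.099, 0.995, 0.0], [0.995, -0.099, -0.0], [-0.0, 0.0, -1.0]]
force: [0.9, -0.3, -1.4]
grip_width: 0.0635
grip_force: 34.4
```

{"api": "servo_tool", "payload": {
  "angular": [
    [0,0,0],
    [0,0,0],
    [0,0,0],
    [0,0,0],
    [0,0,0],
    [0,0,0],
    [0,0,0],
    [0,0,0]
  ],
  "travel": [
    [0,0,0.007],
    [0,0,0.007],
    [0,0,0.007],
    [0,0,0.007],
    [0,0,0.007],
    [0,0,0.007],
    [0,0,0.007],
    [0,0,0.007]
  ],
  "jaw": [-1,-1,-1,0.8,0.8,0.8,0.8,0.8]
}}

```text
clock: 19.0
tool_pos: [0.4889, 0.049, 0.0363]
eef_rot: [[0.099, 0.995, -0.0], [0.995, -0.099, 0.0], [0.0, -0.0, -1.0]]
force: [0.1, 0.2, -0.2]
grip_width: 0.0846
grip_force: 0.0
```

{"api": "servo_tool", "payload": {
  "angular": [
    [0,0,0],
    [0,0,0],
    [0,0,0],
    [0,0,0],
    [0,0,0],
    [0,0,0],
    [0,0,0],
    [0,0,0]
  ],
  "travel": [
    [0,0,-0.1],
    [0,0,-0.3],
    [0,0,-0.5],
    [0,0,-0.7],
    [0,0,-0.9],
    [0,0,-1],
    [0,0,-1],
    [0,0,-1]
  ],
  "jaw": [0.8,0.8,0.8,0.8,0.8,1,1,1]
}}

```text
clock: 19.8
tool_pos: [0.4887, 0.049, 0.1859]
eef_rot: [[0.099, 0.995, -0.0], [0.995, -0.099, 0.0], [-0.0, -0.0, -1.0]]
force: [0.3, -0.2, -0.2]
grip_width: 0.094
grip_force: 0.0
```

```bash
python3 - <<'E'
from h import *
go((.490,.0485,.173),84.3)
a=robot.get_image("scene")
cv2.imwrite("pics/s5.png",cv2.resize(a[150:440,200:440,::-1],None,fx=2,fy=2))
E
```

```text
t 19.8 tcp [0.4887 0.049  0.1859] yaw 84.3 F [ 0.3306 -0.2453 -0.1734] w 0.094 gf 0.0 j [ -4.4   2.6 101.1  -0.   76.3   1.3]
travel [-0.0023  0.0088  0.0862]
angular [-0.  0.  0.]
```

View pics/s5.png

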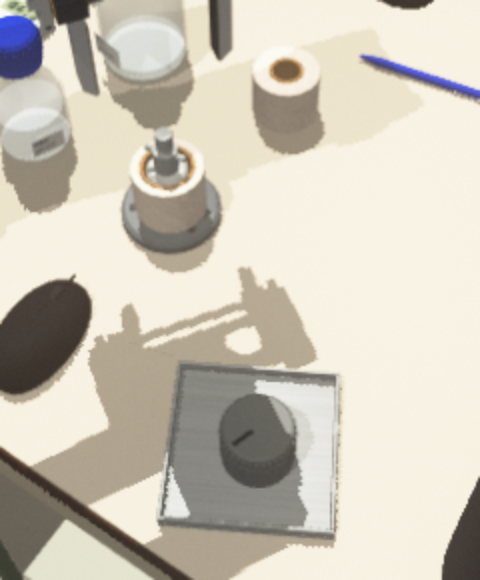

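The roll sits fully down on the base with the spindle through its core. The cap stands near the tray's centre, the narrow roll and bottles are in place, and the gripper is clear.

```bash
python3 -c "
from rig import robot
print(robot.finish_job())"
```

```text
the job is handed in; nothing more can be done
None
```

The job is handed in at about 20 s on the clock, though no verdict came back: the cap was pressed, turned, lifted off and stood in the tray, the wide-bore roll is fully down on the spindle, and the narrow roll and bottles were left alone.

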